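# Ease the lyre clamp back one notch

## Task

The ratchet clamp squeezes the lyre blank a little too tightly: ease it by one notch. With a fingertip flip the red pawl up out of the ratchet wheel so that it stays up, push the topmost wooden spoke towards the blank so that the wheel turns back one tooth (a twelfth of a turn), then press the pawl down again until it sits in the next notch. Only touch and push: pick nothing up, and leave the lyre blank and the other things on the bench where they are.

Things in the scene. Friction and masses are not known exactly. Their poses are not given: they have to be found in the camera images.
- clamp: Wooden ratchet clamp fixed to the bench. Origin: on the bench top under the wheel's centre. Its x axis runs level along the bed from the wheel to the jaw, blank and end stop; y along the wheel's axle towards the spoked hub; z up. Bed 30 mm high, 76 mm wide under the wheel (x -95 to 105 mm), 130 mm wide under the blank (x to 295 mm). The jaw, 93 mm high at x 100 to 120 mm, backs off 8 mm per notch.
- wheel_axle (a point): Point on the wheel's level axle in the plane of the spokes (clamp x 0, y 50 mm, height 100 mm). Six round wooden spokes, 12 mm thick, stand out from the hub at 60 degree spacing and reach 84 mm from the axle. They turn with the ratchet wheel: steel, upright at clamp y -7 to 7 mm, 112 mm across, 12 saw teeth 10 mm deep.
- spoke_end (a point): Outer end of the topmost spoke, the one to push. At the start it leans 15 degrees from upright away from the blank (clamp x -22 mm, y 50 mm, height 181 mm); one notch back brings it to 15 degrees on the blank's side. Its topmost 55 mm are free to push from the side away from the blank.
- wheel (a joint): Angle of the ratchet wheel (rad): 0 to 0.03 at the start, growing as it turns back (top moves along clamp +x). One notch is 0.524. Locked by the pawl when that is down; with the pawl up it turns with about 0.5 N at the spoke's end and stays where left. From 0.35 to 0.59, closing the pawl with about 10 N on its ball lets its nose into the notch and may drive the wheel on a little; past 0.61 the pawl meets the next tooth.
- pawl (a joint): Angle of the red pawl (rad): about 0 seated in a notch (-0.04 to 0.05), growing as its nose is lifted, at most 1.3. Clear of the teeth above 0.25; flip it up well beyond that, to about 0.8. A stiff hinge keeps it wherever it is left.
- pawl_pivot (a point): Pivot of the pawl, axis along clamp y (clamp x 62 mm, y 0, height 158 mm). The pawl is a red bar 10 mm thick that, seated, reaches from here 60 mm along clamp -x to its nose on top of the wheel. Wooden cheeks at clamp y 13 to 23 mm and -41 to -31 mm carry it: 168 mm high at x 48 to 76 mm, 120 mm high at x -50 to 50 mm.
- pawl_knob (a point): Centre of the red ball, 18 mm across, on an 8 mm stem that stands up from the pawl at its pivot: seated, it lies 5 mm from the pivot along clamp -x and 52 mm above it (height 210 mm). Pushing the ball along clamp +x, about 35 mm, lifts the pawl's nose (1 to 2 N); pushing it back along -x presses the nose down into the teeth.
- blank: Lyre blank of pale wood, loose, lying flat in the clamp on the 30 mm bed: body about 130 x 155 mm and 32 mm thick, with two arms and a crossbar to clamp +y (184 mm). Origin: middle of the body's underside. Not to be moved.
- glue_jar: Glue jar with yellow lid, 60 mm across, 85 mm high, standing beside the clamp. Origin: centre of its underside. Leave alone.
- cup: Blue ceramic cup, 72 mm across, 80 mm high, standing beside the clamp. Origin: centre of its underside. Leave alone.
- plane: Small wooden plane, 120 x 45 mm and 77 mm high with its steel iron, standing beside the clamp. Origin: centre of its underside. Leave alone.

How it is judged (in metres and radians):
On the way, in this order (a step that is already met when the one before it is completed fails the run):
1. the pawl is flipped up (above 0.45 rad), the wheel not yet turned back (value of joint pawl above 0.45 rad and value of joint wheel below 0.15 rad), for 0.2 s.
2. the wheel is pushed back by most of a notch (above 0.3 rad) with the pawl up (value of joint wheel above 0.3 rad and value of joint pawl above 0.25 rad), for 0.1 s.
At the end, for the whole second after the job is handed in: The wheel rests one notch back (0.36 to 0.66 rad), the pawl is seated in the teeth (below 0.06 rad), both at rest; the blank is within 15 mm and the jar, cup and plane within 30 mm of where they stood (value of joint wheel between 0.36 and 0.66 rad and value of joint pawl below 0.06 rad and velocity of joint wheel between -0.02 and 0.02 rad/s and velocity of joint pawl between -0.02 and 0.02 rad/s and distance of blank from where it was at the start of the episode below 0.015 m and distance of each of glue_jar, cup, plane from where it was at the start of the episode below 0.03 m); the robot touches nothing.
It fails at once if the lyre blank is lifted or shifted in the clamp (15 mm) (distance of blank from where it was at the start of the episode above 0.015 m).
It fails at once if a bystander is picked up, pushed away (30 mm) or knocked over (distance of any of glue_jar, cup, plane from where it was at the start of the episode above 0.03 m or angle between any of glue_jar, cup, plane's own z axis and vertical above 0.5 rad).
It also fails if it takes over 54 s, if anything falls off the work surface, if the arm or the gripper's body presses on something with over 40 N, if the wrist force passes 120 N, or if a joint passes its speed limit or range.

## Robot

A 6-joint arm with a two-finger parallel gripper is mounted at the origin on the work surface. World frame = base frame: x ahead of the robot, y to its left, z up, the work surface at z = 0. Lengths are in mm, angles in degrees, forces in N, time in s.
With the tool pointing down it reaches from about 400 to 925 mm from the base axis. Payload 12.5 kg.
Tool frame: the origin (TCP) lies at the very end of the fingers, on their centre line; the grasp point (between the pads) lies 19 mm behind it; z points along the fingers, y is the line along which they close (so a half turn about z gives the same grasp; the last joint's range is limited). The gripper opens to 95 mm and grips with 3 to 60 N. Pads are 20 mm wide; open, the fingers measure 119 mm over their backs; the gripper's body (75 mm by 180 mm) begins 59 mm behind the grasp point.
Start: joints at [-69.878, 28.126, 89.318, -0, 62.55, -6.05], TCP at [275.698, -560.925, 214.661] pointing down, gripper open.
Joint ranges: [-177.58, 177.58], [-47.91, 125.51], [2.72, 160], [-65.01, 245.01], [3.68, 167.84], [-153.87, 153.87]. Speed limits (degrees/s): [127.2, 127.2, 159.86, 180, 180, 180].

## Interface

Orientations are given as [roll, pitch, yaw] about the fixed x, y, z axes, in that order (R = Rz(yaw) Ry(pitch) Rx(roll)).
In Python, from rig import r gives the robot as it stands.
- The arm moves only by the tool jog_arm, never from a script. Its argument "steps" is a list of rows, each a list of 7 numbers: the shift along the tool's x, y, z scaled (see below), then the turn, a rotation vector about the tool's x, y, z scaled (see below), then the opening, from -1 (shut) to 1 (fully open). In form: [[dx, dy, dz, wx, wy, wz, claw], ...]. A call has 1 to 20 rows; each row shifts and turns the commanded pose from where the row before left it, along the tool's axes as they then stand; what a row does not reach is not made up. The controller multiplies each number of a shift by 0.03 m and each number of a turn by 0.1 rad. A row lasts 1/10 s, in which the tool goes at most 50 mm and 8.59 degrees, less where a joint would pass 70% of its speed; a pose out of reach is approached as far as the arm can. A call with a number of a shift or a turn outside -1 to 1 is refused whole. A call with a gripper value outside its range is refused whole. The fingers move at their own pace and stop on an object; "squeeze" is the grip in N (left out, the last holds). Time passes only in rows, so rows that do not move let the fingers close. It gives the time, the measured TCP pose, the force, the opening and the grip force at its end, in the units of the state.
- r.sense(): the state, without advancing time (a new reading comes with each control period).
- r.camera(name): name is "scene" or "side" or "wrist"; returns a dict with "pixels" (480x640x3 uint8, blue, green, red), "fx", "fy", "cx", "cy" (pixels), "dist_coeffs" ([k1, k2, p1, p2, k3] as OpenCV has them; the pictures are not rectified), "eye" and "rotation" of the camera in the world. Camera axes: x right, y up, looking along -z (the intrinsics and any distortion apply to the point x, -y, -z); pixel columns grow to the right and rows downward; lengths in mm; the calibration is good to about 2 mm. A picture is of the moment at which its call begins. There is no depth.
- r.sign_off(): hands the job in; it is judged then, once.
The state is a dict: "clock": time; "joint_pos": joint angles; "qd": joint speeds; "joint_efforts": joint torques, N m; "ee_pos": TCP position; "tool_rot": TCP orientation; "contact_force": force on the tool from outside, world axes, zero at the start; "torque": the same for the moment, N m; "width": finger opening in mm; "grip_force": force on a finger pad.
Only numpy, scipy, OpenCV 4.12 (cv2) and the standard library are available. Lean on these libraries where they do the work, as an engineer would, in place of code of your own. Each camera call takes 0.05 s, during which the arm holds its last target. There are 200 camera calls.

## Working session

There is one attempt and no reset: what is moved stays moved. The work goes in short steps, Python scripts to look and compute and a tool call to move; the robot and the scene stay as the last step left them, time stands still between calls to the robot, and variables do not carry over. Pictures are saved under pics/ and viewed, at most 10 in all, crops included, and the job is handed in when it is done.

Besides the shell and the picture viewer there is one more tool, called after "Call:" by a JSON object that holds its "name" and its "arguments", one argument or row to a line. jog_arm: Moves the arm, as the interface text tells. Its arguments: {"type":"object","properties":{"steps":{"type":"array"},"squeeze":{"type":"number"}},"required":["steps"]}

```bash
mkdir -p pics; ls
python3 - <<'E'
from rig import r
import cv2
s=r.sense();print(s)
for n in("scene","side"):
    c=r.camera(n);cv2.imwrite(f"pics/{n}0.png",c["pixels"]);c.pop("pixels");print(n,c)
E
```

```text
pics
{'clock': 0.0, 'joint_pos': array([-6.98780872e+01,  2.81641280e+01,  8.93498514e+01, -2.28748866e-03,
        6.25496947e+01, -6.05263131e+00]), 'qd': array([ 0.02974276,  0.10603995, -0.00200501,  0.09063323,  0.06008479,
       -0.08054873]), 'joint_efforts': array([-2.37888584e-03, -6.12646222e+01, -2.58187634e+01,  6.91224751e-02,
        4.82069829e-02, -1.82849512e-04]), 'ee_pos': array([ 275.59761465, -560.68305463,  214.0636084 ]), 'tool_rot': array([-1.79936467e+02, -4.69646240e-03,  2.61755971e+01]), 'contact_force': array([ 0.53012929,  0.04372546, -1.03084345]), 'torque': array([-0.03154457, -0.01163802, -0.00234307]), 'grip_force': 0.0, 'width': 95.23355385302091}
scene {'fx': 451.55513588476776, 'fy': 451.55513588476776, 'cx': 322.6088800723988, 'cy': 237.21748777876823, 'dist_coeffs': array([-0.11508743,  0.        ,  0.        ,  0.        ,  0.        ]), 'eye': array([1158.22628432,  110.04054417,  861.95698896]), 'rotation': array([ 38.35796085,  -0.30499569, 107.38787012])}
side {'fx': 524.9501007437021, 'fy': 524.9501007437021, 'cx': 323.6311001792183, 'cy': 236.66947088452017, 'dist_coeffs': array([-0.13102087,  0.        ,  0.        ,  0.        ,  0.        ]), 'eye': array([566.34483973, 868.39962583, 746.27586796]), 'rotation': array([  56.94608507,    0.84390397, -178.32431366])}
```

View pics/scene0.png

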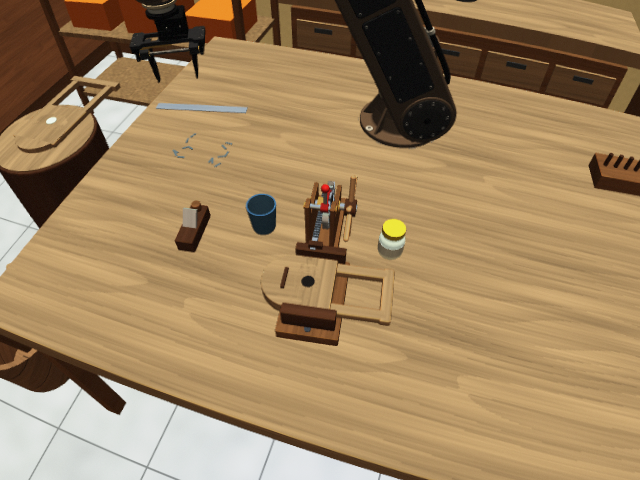

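View pics/side0.png

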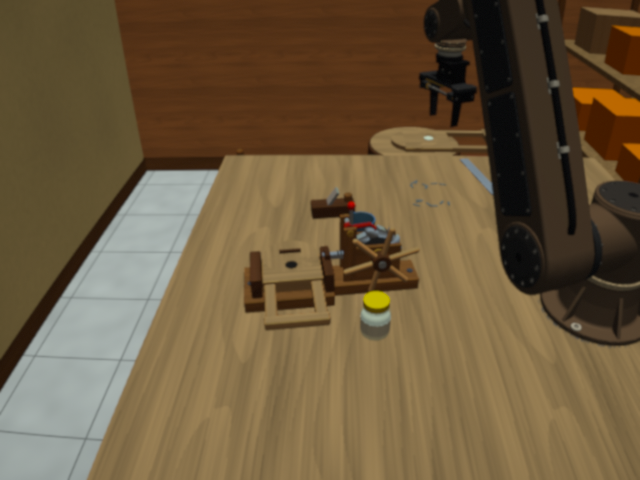

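```bash
cat > h.py <<'E'
import numpy as np,cv2
from scipy.spatial.transform import Rotation as R
def ray(c,p):
    K=np.array([[c["fx"],0,c["cx"]],[0,c["fy"],c["cy"]],[0,0,1]])
    u=cv2.undistortPoints(np.array([[p]],float),K,c["dist_coeffs"])[0,0]
    d=R.from_euler("xyz",c["rotation"],degrees=True).apply([u[0],-u[1],-1]);return np.array(c["eye"]),d/np.linalg.norm(d)
def onz(c,p,z):
    e,d=ray(c,p);return e+d*(z-e[2])/d[2]
def tri(c1,p1,c2,p2):
    A=np.zeros((3,3));b=np.zeros(3);L=[ray(c1,p1),ray(c2,p2)]
    for e,d in L:
        M=np.eye(3)-np.outer(d,d);A+=M;b+=M@e
    x=np.linalg.solve(A,b);return x,[np.linalg.norm(np.cross(x-e,d)) for e,d in L]
def red(img):
    h=cv2.cvtColor(img,cv2.COLOR_BGR2HSV);m=((h[...,0]<6)|(h[...,0]>174))&(h[...,1]>190)&(h[...,2]>90)
    n,l,s,cc=cv2.connectedComponentsWithStats(m.astype(np.uint8));return [(s[i].tolist(),cc[i].round(1).tolist()) for i in range(1,n) if s[i][4]>8]
def proj(c,P):
    K=np.array([[c["fx"],0,c["cx"]],[0,c["fy"],c["cy"]],[0,0,1]])
    q=R.from_euler("xyz",c["rotation"],degrees=True).inv().apply(np.atleast_2d(P)-c["eye"])*[1,-1,-1]
    return cv2.projectPoints(q,np.zeros(3),np.zeros(3),K,c["dist_coeffs"])[0][:,0]
E
python3 - <<'E'
from rig import r
from h import *
a=r.camera("scene")["pixels"];b=r.camera("side")["pixels"]
print([x for x in red(a) if x[1][1]>150],[x for x in red(b) if x[1][1]>180])
A=cv2.resize(a[170:350,250:410],None,fx=3.3,fy=3.3,interpolation=cv2.INTER_CUBIC)[:594,:400]
A=cv2.resize(a[170:350,255:375],None,fx=3,fy=3,interpolation=2)
B=cv2.resize(b[190:340,240:420],None,fx=2.4,fy=2.4,interpolation=2)
o=np.zeros((540,800,3),np.uint8);o[:540,:360]=A;o[:360,362:362+432]=B
cv2.imwrite("pics/crop.png",o)
E
```

```text
[([320, 184, 11, 27, 125], [325.2, 197.1])] [([347, 201, 8, 7, 43], [350.7, 204.1]), ([344, 223, 8, 4, 21], [346.7, 224.6]), ([354, 223, 21, 5, 54], [363.6, 224.8])]
```

View pics/crop.png

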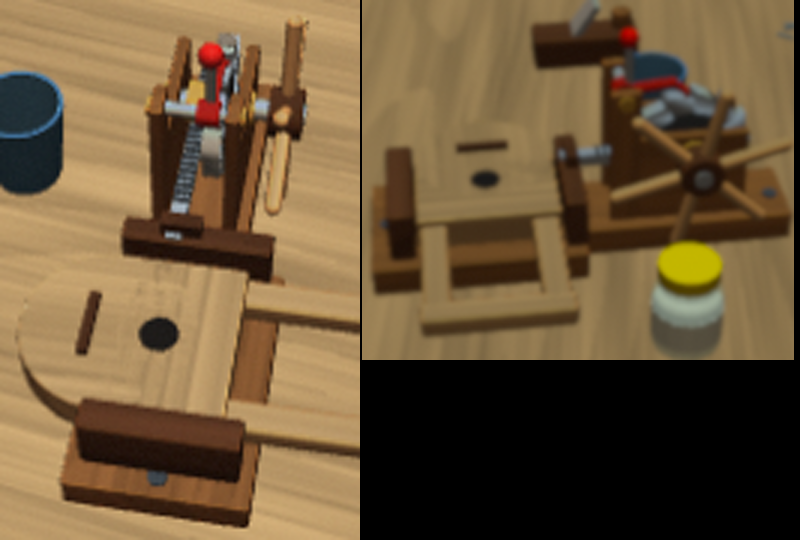

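Run:
```python
from rig import r
from h import *
a=r.camera("scene");b=r.camera("side")
k,e=tri(a,(325,188.3),b,(350.6,204.1));s,e2=tri(a,(353,178),b,(390.8,232.5))
p,q=onz(a,(275.7,335.7),0),onz(a,(337.7,344.7),0)
print("knob",k,e,"spoke",s,e2,"corners",p,q,np.linalg.norm(p-q))
# clamp fit: local pts -> world
L=np.array([[57,0],[-22,50],[295,-65],[295,65]]);W=np.array([k[:2],s[:2],p[:2],q[:2]])
def fit(L,W):
    l=L-L.mean(0);w=W-W.mean(0);t=np.arctan2((l[:,0]*w[:,1]-l[:,1]*w[:,0]).sum(),(l*w).sum());M=np.array([[np.cos(t),-np.sin(t)],[np.sin(t),np.cos(t)]])
    o=W.mean(0)-M@L.mean(0);return np.degrees(t),o,W-(L@M.T+o)
print(fit(L,W))
m=cv2.inRange(cv2.cvtColor(a["pixels"],40),(22,180,120),(33,255,255));u=cv2.moments(m);print("jar",onz(a,(394,229),85))
print("cup",onz(a,(261.5,203),80))
t,o,_=fit(L,W);np.save("clamp.npy",[t,*o])
M=R.from_euler("z",t,degrees=True)
for n,c in(("a",a),("b",b)):
    T=M.apply(np.array([[57,0,210],[-22,50,181],[295,-65,0],[295,65,0],[-95,-38,0],[-95,38,0],[0,62,100]]))+[*o,0];print(proj(c,T).round(1).tolist())
```

```text
knob [546.32181561 -72.94904547 213.37949783] [np.float64(0.1041585919270247), np.float64(0.10415859192689088)] spoke [462.66752009 -34.13187707 172.07107307] [np.float64(2.91905798521459), np.float64(2.919057985214613)] corners [ 785.63489403 -104.41030108    0.        ] [765.98106381  24.60308785   0.        ] 130.50182973488734
(np.float64(8.05769364388651), array([487.19604007, -81.00021659]), array([[ 2.68851219,  0.06147116],
       [ 4.26279215,  0.445712  ],
       [-2.75979842, -0.40200328],
       [-4.19150592, -0.10517989]]))
jar [499.50914301  75.33283085  85.        ]
cup [ 511.95623214 -238.71465548   80.        ]
[[325.3, 188.5], [353.8, 175.0], [275.4, 336.9], [337.2, 346.5], [319.3, 202.4], [348.4, 206.0], [355.8, 208.2]]
[[351.9, 205.6], [394.0, 227.5], [245.9, 276.7], [245.3, 313.3], [411.4, 270.5], [419.7, 290.5], [382.7, 264.2]]
```

Call:
{"name": "jog_arm", "arguments": {
  "steps": [
    [0, 0, -0.3, 0, 0, 0.8, -1],
    [0, 0, -0.3, 0, 0, 0.8, -1],
    [0, 0, -0.3, 0, 0, 0.8, -1],
    [0, 0, -0.3, 0, 0, 0.8, -1]
  ],
  "squeeze": 10
}}

```text
clock: 0.7
ee_pos: [275.7, -560.9, 251.0]
tool_rot: [-180.0, 0.0, 7.6]
contact_force: [-0.2, -0.1, 0.8]
width: 68.7
grip_force: 0.0
```

Call:
{"name": "jog_arm", "arguments": {
  "steps": [
    [0.66, -0.99, 0, 0, 0, 0, -1],
    [0.66, -0.99, 0, 0, 0, 0, -1],
    [0.66, -0.99, 0, 0, 0, 0, -1],
    [0.66, -0.99, 0, 0, 0, 0, -1],
    [0.66, -0.99, 0, 0, 0, 0, -1],
    [0.66, -0.99, 0, 0, 0, 0, -1],
    [0.66, -0.99, 0, 0, 0, 0, -1],
    [0.66, -0.99, 0, 0, 0, 0, -1],
    [0.66, -0.99, 0, 0, 0, 0, -1],
    [0.66, -0.99, 0, 0, 0, 0, -1],
    [0.66, -0.99, 0, 0, 0, 0, -1],
    [0.66, -0.99, 0, 0, 0, 0, -1],
    [0.66, -0.99, 0, 0, 0, 0, -1],
    [0.66, -0.99, 0, 0, 0, 0, -1],
    [0.66, -0.99, 0, 0, 0, 0, -1],
    [0, 0, 0, 0, 0, 0, -1],
    [0, 0, 0, 0, 0, 0, -1]
  ]
}}

```text
clock: 2.4
ee_pos: [509.2, -78.6, 250.5]
tool_rot: [180.0, 0.0, 7.9]
contact_force: [0.0, -1.1, 0.2]
width: 0.4
grip_force: 0.0
```

```bash
cat > st.py <<'E'
from rig import r
from h import *
o=np.array([489.8,-81,0]);M=R.from_euler("z",8,degrees=True)
s=r.sense();print(s["clock"],"clamp:",M.inv().apply(s["ee_pos"]-o).round(1),s["tool_rot"].round(1),"F",M.inv().apply(s["contact_force"]).round(1),s["width"])
E
cat > look.py <<'E'
import sys
from st import *
b=r.camera("side")["pixels"];a=r.camera("scene")["pixels"];print([x for x in red(a) if x[1][1]>150],[x for x in red(b) if x[1][1]>180])
x=np.hstack([cv2.resize(a[130:260,270:400],(400,400),interpolation=2),cv2.resize(b[160:290,310:440],(400,400),interpolation=2)]);cv2.imwrite(f"pics/{sys.argv[1]}.png",x)
E
python3 look.py l1
```

```text
2.4 clamp: [ 19.6  -0.3 250.5] [180.    0.    7.9] F [-0.1 -1.1  0.2] 0.3643945202051016
[([320, 185, 11, 26, 124], [325.2, 197.3])] [([347, 201, 8, 7, 41], [350.7, 204.0]), ([344, 223, 7, 4, 19], [346.6, 224.7]), ([354, 223, 21, 5, 49], [363.4, 224.7])]
```

View pics/l1.png

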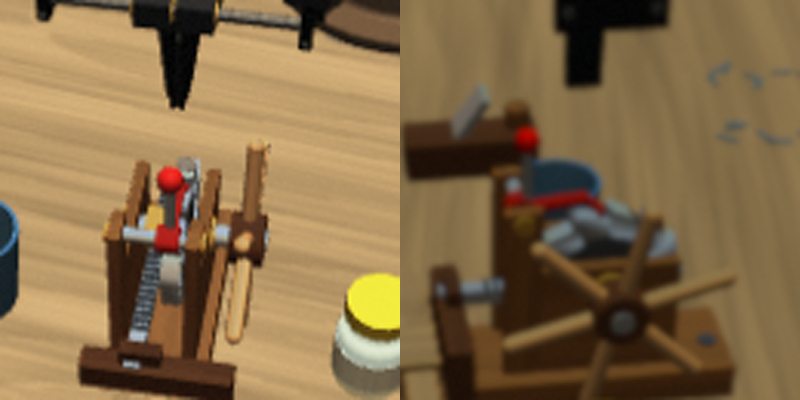

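Call:
{"name": "jog_arm", "arguments": {
  "steps": [
    [0, 0, 0.65, 0, 0, 0, -1],
    [0, 0, 0.65, 0, 0, 0, -1],
    [0, 0, 0.65, 0, 0, 0, -1],
    [0, 0, 0, 0, 0, 0, -1]
  ]
}}

```text
clock: 2.9
ee_pos: [507.9, -79.9, 190.3]
tool_rot: [-179.9, 0.2, 7.7]
contact_force: [0.2, -0.4, -0.3]
width: 0.4
grip_force: 0.0
```

```bash
python3 look.py l2; python3 -c "
from st import *
for n in('scene','side'):print(proj(r.camera(n),s['ee_pos']))"
```

```text
2.9 clamp: [ 18.1  -1.4 190.3] [-179.9    0.2    7.7] F [ 0.1 -0.4 -0.3] 0.44629282683694765
[([320, 184, 11, 27, 130], [325.2, 196.8])] [([347, 201, 8, 7, 43], [350.7, 204.1]), ([344, 223, 8, 4, 21], [346.7, 224.6]), ([354, 223, 21, 5, 51], [364.0, 224.7])]
3.0 clamp: [ 19.3  -1.6 192.6] [180.    0.    7.8] F [1.  0.5 0.6] 0.28126800525888573
[[326.98755158 182.43911046]]
[[368.21710967 211.24199187]]
```

View pics/l2.png

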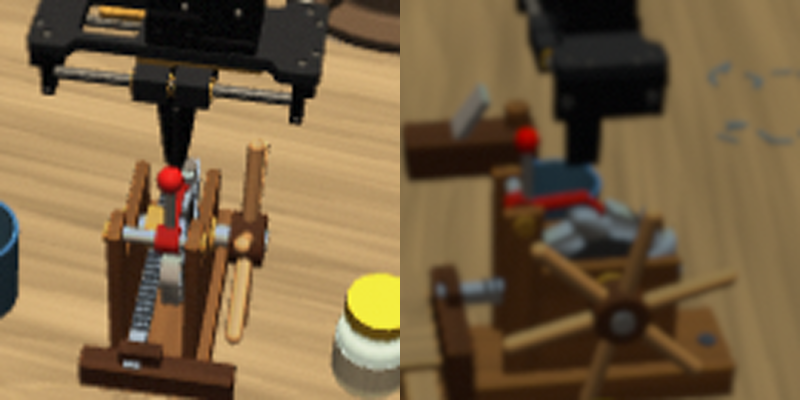

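Call:
{"name": "jog_arm", "arguments": {
  "steps": [
    [0.3, -0.05, 0, 0, 0, 0, -1],
    [0.3, 0, 0, 0, 0, 0, -1],
    [0.3, 0, 0, 0, 0, 0, -1],
    [0.3, 0, 0, 0, 0, 0, -1],
    [0.3, 0, 0, 0, 0, 0, -1],
    [0.3, 0, 0, 0, 0, 0, -1],
    [0.25, 0, 0, 0, 0, 0, -1],
    [0, 0, 0, 0, 0, 0, -1],
    [0, 0, 0, 0, 0, 0, -1]
  ]
}}

```text
clock: 4.0
ee_pos: [570.3, -69.1, 192.1]
tool_rot: [180.0, -0.0, 7.8]
contact_force: [0.1, 0.8, 0.2]
width: 0.7
grip_force: 0.0
```

```bash
python3 look.py l3
```

```text
4.0 clamp: [ 81.3   0.5 192.1] [180.   -0.    7.8] F [0.2 0.7 0.2] 0.6942758978564493
[([317, 204, 12, 12, 75], [322.4, 210.3])] [([349, 207, 17, 19, 38], [356.2, 214.2]), ([325, 211, 8, 7, 44], [328.5, 214.0])]
```

View pics/l3.png

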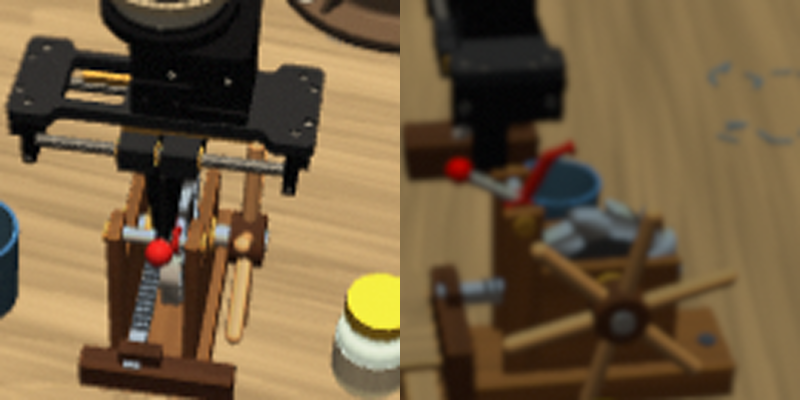

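Call:
{"name": "jog_arm", "arguments": {
  "steps": [
    [0, 0, -1, 0, 0, 0, -1],
    [0, 0, -1, 0, 0, 0, -1],
    [0, 0, 0, 0, 0, 0, -1],
    [-0.93, -0.33, 0, 0, 0, 0, -1],
    [-0.93, -0.33, 0, 0, 0, 0, -1],
    [-0.93, -0.33, 0, 0, 0, 0, -1],
    [-0.93, -0.33, 0, 0, 0, 0, -1],
    [-0.93, -0.33, 0, 0, 0, 0, -1],
    [0, 0, 0, 0, 0, 0, -1],
    [0, 0, 0.77, 0, 0, 0, -1],
    [0, 0, 0.77, 0, 0, 0, -1],
    [0, 0, 0.77, 0, 0, 0, -1],
    [0, 0, 0.77, 0, 0, 0, -1],
    [0, 0, 0, 0, 0, 0, -1]
  ]
}}

```text
clock: 5.5
ee_pos: [424.3, -39.1, 157.6]
tool_rot: [-179.9, 0.2, 7.8]
contact_force: [-0.3, -0.3, 0.1]
width: 0.8
grip_force: 0.0
```

```bash
python3 look.py l4; python3 -c "
from st import *
k=tri(r.camera('scene'),(322,211.5),r.camera('side'),(328.5,214))[0];print(M.inv().apply(k-o))"
```

```text
5.5 clamp: [-59.   50.6 157.6] [-179.9    0.2    7.8] F [-0.3 -0.3  0.1] 0.8213038360675313
[([317, 180, 13, 36, 170], [324.1, 199.7])] [([349, 207, 17, 19, 40], [356.0, 214.3]), ([325, 211, 8, 7, 45], [328.6, 214.1])]
5.6 clamp: [-58.   50.2 159.9] [-180.     0.     7.8] F [-0.6  1.  -0.2] 0.6517882286926524
[103.14108036   1.7663624  194.50506327]
```

View pics/l4.png

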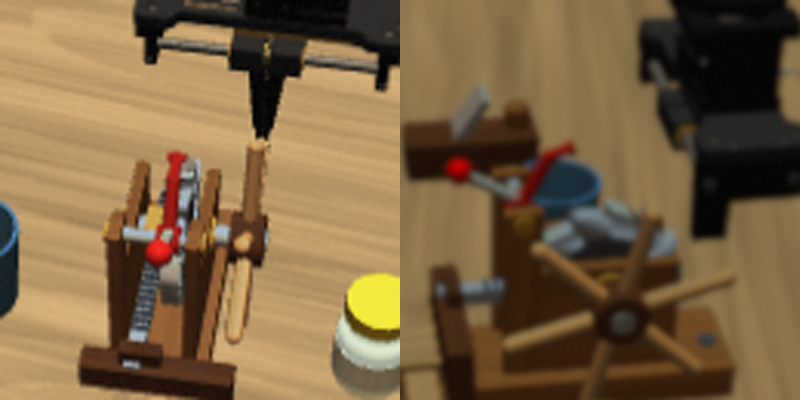

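Call:
{"name": "jog_arm", "arguments": {
  "steps": [
    [0.3, 0, 0, 0, 0, 0, -1],
    [0.3, 0, 0, 0, 0, 0, -1],
    [0.25, 0, 0, 0, 0, 0, -1],
    [0.25, 0, 0, 0, 0, 0, -1],
    [0.2, 0, 0, 0, 0, 0, -1],
    [0.2, 0, 0, 0, 0, 0, -1],
    [0.15, 0, 0, 0, 0, 0, -1],
    [0.1, 0, 0, 0, 0, 0, -1],
    [0, 0, 0, 0, 0, 0, -1],
    [0, 0, 0, 0, 0, 0, -1]
  ]
}}

```text
clock: 6.7
ee_pos: [476.9, -32.0, 159.7]
tool_rot: [180.0, -0.0, 7.8]
contact_force: [-0.5, -0.2, -0.1]
width: 0.4
grip_force: 0.0
```

```bash
python3 look.py l5
```

```text
6.7 clamp: [ -5.9  50.3 159.7] [180.   -0.    7.8] F [-0.5 -0.1 -0.1] 0.4470742008770912
[([317, 180, 13, 36, 168], [324.2, 199.8])] [([349, 207, 17, 19, 43], [355.9, 214.6]), ([325, 211, 8, 7, 44], [328.5, 214.0])]
```

View pics/l5.png

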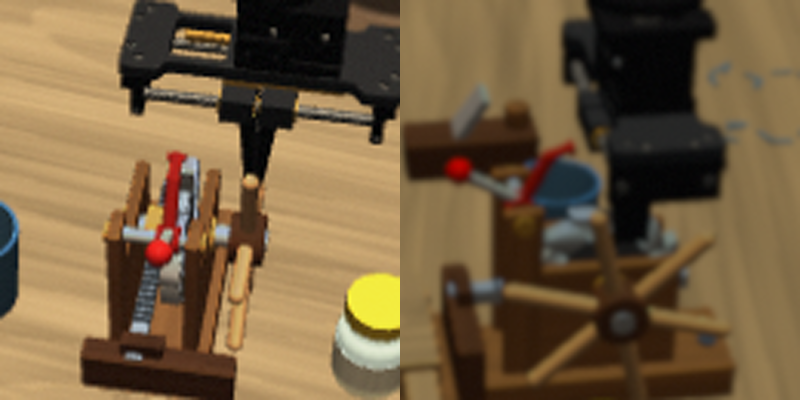

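```bash
python3 -c "
from st import *
c=r.camera('side')
for w in(0,.35,.4,.45,.5,.55):
    f=lambda a:[84*np.sin(a),50,100+84*np.cos(a)]
    P=[f(np.radians(-15+k)+w) for k in (0,60,-60)]
    print(w,((proj(c,M.apply(P)+o)-[310,160])/130*400+[400,0]).round(0).tolist())"
```

```text
6.8 clamp: [ -6.   50.3 159.8] [180.   -0.    7.8] F [-0.1  0.4  0. ] 0.3596418135727572
0 [[654.0, 208.0], [532.0, 244.0], [734.0, 275.0]]
0.35 [[611.0, 208.0], [506.0, 276.0], [720.0, 244.0]]
0.4 [[605.0, 209.0], [504.0, 281.0], [716.0, 240.0]]
0.45 [[598.0, 210.0], [502.0, 286.0], [713.0, 237.0]]
0.5 [[592.0, 212.0], [500.0, 291.0], [709.0, 233.0]]
0.55 [[586.0, 213.0], [498.0, 296.0], [705.0, 230.0]]
```

Call:
{"name": "jog_arm", "arguments": {
  "steps": [
    [0.09, 0, 0, 0, 0, 0, -1],
    [0, 0, 0, 0, 0, 0, -1],
    [-0.35, 0, 0, 0, 0, 0, -1],
    [-0.35, 0, 0, 0, 0, 0, -1],
    [0, 0, -0.77, 0, 0, 0, -1],
    [0, 0, -0.77, 0, 0, 0, -1],
    [0, 0, -0.77, 0, 0, 0, -1],
    [0, 0, -0.77, 0, 0, 0, -1],
    [0, 0, 0, 0, 0, 0, -1],
    [0.91, 0.275, 0, 0, 0, 0, -1],
    [0.91, 0.275, 0, 0, 0, 0, -1],
    [0.91, 0.275, 0, 0, 0, 0, -1],
    [0.91, 0.275, 0, 0, 0, 0, -1],
    [0.91, 0.275, 0, 0, 0, 0, -1],
    [0.91, 0.275, 0, 0, 0, 0, -1],
    [0, 0, 0, 0, 0, 0, -1],
    [0, 0, 0.72, 0, 0, 0, -1],
    [0, 0, 0.72, 0, 0, 0, -1],
    [0, 0, 0.72, 0, 0, 0, -1],
    [0, 0, 0, 0, 0, 0, -1]
  ]
}}

```text
clock: 8.85
ee_pos: [625.4, -61.0, 184.2]
tool_rot: [-179.9, 0.3, 7.8]
contact_force: [-0.1, 0.1, -0.4]
width: 0.6
grip_force: 0.0
```

```bash
python3 look.py l6
```

```text
8.85 clamp: [137.1   1.  184.2] [-179.9    0.3    7.8] F [-0.1  0.1 -0.4] 0.5777847262698262
[] [([349, 207, 17, 19, 38], [356.2, 214.2]), ([325, 211, 8, 7, 44], [328.5, 214.0])]
```

View pics/l6.png

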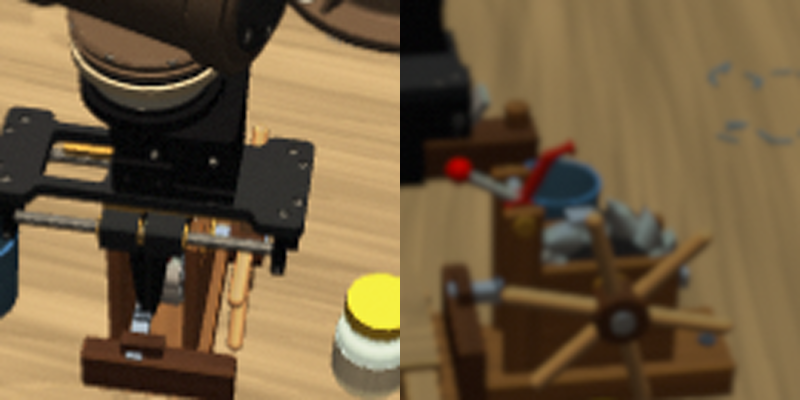

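Call:
{"name": "jog_arm", "arguments": {
  "steps": [
    [-0.3, 0, 0, 0, 0, 0, -1],
    [-0.3, 0, 0, 0, 0, 0, -1],
    [-0.3, 0, 0, 0, 0, 0, -1],
    [-0.3, 0, 0, 0, 0, 0, -1],
    [-0.3, 0, 0, 0, 0, 0, -1],
    [-0.3, 0, 0, 0, 0, 0, -1],
    [-0.1, 0, 0, 0, 0, 0, -1],
    [0, 0, 0, 0, 0, 0, -1]
  ]
}}

```text
clock: 9.75
ee_pos: [570.5, -69.1, 187.9]
tool_rot: [180.0, -0.0, 7.8]
contact_force: [0.3, 0.3, 0.4]
width: 0.3
grip_force: 0.1
```

```bash
python3 look.py l7
```

```text
9.75 clamp: [ 81.6   0.6 187.9] [180.   -0.    7.8] F [0.3 0.2 0.4] 0.29641029774947164
[([325, 204, 4, 7, 17], [326.5, 207.4])] [([345, 202, 8, 6, 40], [348.5, 204.3]), ([344, 221, 32, 6, 79], [358.9, 223.8])]
```

Call:
{"name": "jog_arm", "arguments": {
  "steps": [
    [-0.07, 0, 0, 0, 0, 0, -1],
    [-0.07, 0, 0, 0, 0, 0, -1],
    [0, 0, 0, 0, 0, 0, -1]
  ]
}}

```text
clock: 10.15
ee_pos: [567.0, -69.6, 187.1]
tool_rot: [-180.0, 0.0, 7.8]
contact_force: [0.5, -0.4, 0.1]
width: 0.5
grip_force: 0.1
```

Call:
{"name": "jog_arm", "arguments": {
  "steps": [
    [-0.05, 0, 0, 0, 0, 0, -1],
    [0, 0, 0, 0, 0, 0, -1]
  ]
}}

```text
clock: 10.35
ee_pos: [565.6, -69.8, 187.2]
tool_rot: [180.0, 0.0, 7.8]
contact_force: [0.6, -0.1, -0.3]
width: 0.6
grip_force: 0.2
```

```bash
python3 look.py l8
```

```text
10.35 clamp: [ 76.6   0.5 187.2] [180.    0.    7.8] F [ 0.6 -0.2 -0.3] 0.632782806091092
[([320, 202, 9, 9, 34], [324.7, 207.7])] [([348, 202, 7, 6, 35], [350.9, 204.4]), ([344, 223, 32, 5, 72], [358.7, 224.7])]
```

Call:
{"name": "jog_arm", "arguments": {
  "steps": [
    [-0.05, 0, 0, 0, 0, 0, -1],
    [0, 0, 0, 0, 0, 0, -1]
  ]
}}

```text
clock: 10.65
ee_pos: [564.3, -70.0, 187.4]
tool_rot: [180.0, -0.0, 7.8]
contact_force: [1.2, -0.1, 0.1]
width: 0.6
grip_force: 0.6
```

Call:
{"name": "jog_arm", "arguments": {
  "steps": [
    [-0.04, 0, 0, 0, 0, 0, -1],
    [0, 0, 0, 0, 0, 0, -1]
  ]
}}

```text
clock: 10.85
ee_pos: [563.8, -70.1, 187.5]
tool_rot: [180.0, -0.1, 7.8]
contact_force: [6.3, 1.1, -1.6]
width: 0.5
grip_force: 2.9
```

Call:
{"name": "jog_arm", "arguments": {
  "steps": [
    [-0.04, 0, 0, 0, 0, 0, -1],
    [0, 0, 0, 0, 0, 0, -1]
  ]
}}

```text
clock: 11.05
ee_pos: [563.5, -70.3, 187.6]
tool_rot: [180.0, -0.2, 7.8]
contact_force: [9.8, 2.0, -3.5]
width: 0.4
grip_force: 5.2
```

Call:
{"name": "jog_arm", "arguments": {
  "steps": [
    [-0.03, 0, 0, 0, 0, 0, -1],
    [0, 0, 0, 0, 0, 0, -1],
    [0, 0, 0, 0, 0, 0, -1]
  ]
}}

```text
clock: 11.35
ee_pos: [563.3, -70.3, 187.7]
tool_rot: [179.9, -0.3, 7.8]
contact_force: [13.5, 3.0, -4.5]
width: 0.8
grip_force: 7.0
```

```bash
python3 look.py l9
```

```text
11.35 clamp: [ 74.3   0.3 187.7] [179.9  -0.3   7.8] F [13.8  1.1 -4.5] 0.8180232537286493
[([320, 201, 9, 10, 42], [324.5, 207.3])] [([349, 202, 6, 6, 33], [351.7, 204.4]), ([344, 223, 8, 4, 20], [346.8, 224.7]), ([354, 223, 21, 5, 50], [363.7, 225.0])]
```

Call:
{"name": "jog_arm", "arguments": {
  "steps": [
    [0.3, 0, 0, 0, 0, 0, -1],
    [0.6, 0, 0, 0, 0, 0, -1],
    [0.8, 0, 0, 0, 0, 0, -1],
    [0, 0, -0.8, 0, 0, 0, -1],
    [0, 0, -0.9, 0, 0, 0, -1],
    [0, 0, -0.9, 0, 0, 0, -1],
    [-0.9, 0, -0.9, 0, 0, 0, -1],
    [-0.9, 0, -0.9, 0, 0, 0, -1],
    [-0.9, 0, -0.9, 0, 0, 0, -1],
    [0, 0, 0, 0, 0, 0, -1]
  ]
}}

```text
clock: 12.45
ee_pos: [529.9, -74.8, 350.2]
tool_rot: [179.9, -0.2, 7.8]
contact_force: [1.0, -0.4, -0.1]
width: 0.3
grip_force: 0.0
```

```bash
python3 look.py l10
```

```text
12.45 clamp: [ 40.5   0.6 350.2] [179.9  -0.2   7.8] F [ 0.9 -0.5 -0.1] 0.2643449583778765
[([320, 184, 11, 27, 128], [325.1, 197.1])] [([348, 201, 7, 7, 37], [351.1, 204.1]), ([344, 223, 7, 4, 19], [346.6, 224.7]), ([354, 223, 21, 5, 52], [363.9, 224.8])]
```

View pics/l10.png

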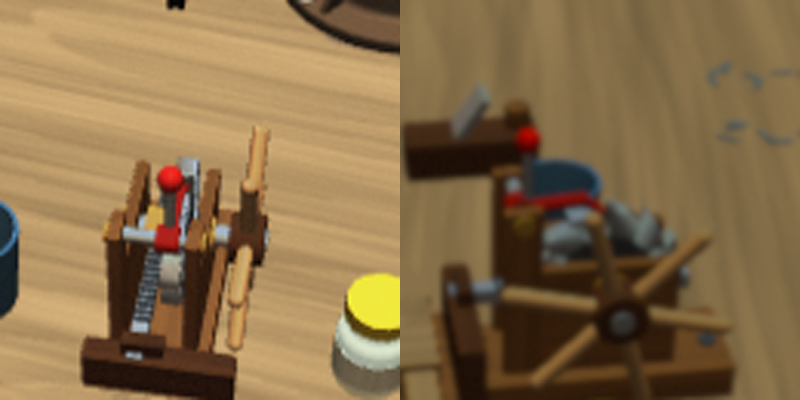

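The picture shows the ball and pawl back at their seated pixels (scene ball near 325,188 and side ball at 351,204). The top spoke's end is at crop (596,215), about 0.47 rad back. The arm is clear of everything, so I'm handing in.

```bash
python3 -c "
from rig import r
print(r.sign_off())"
```

```text
the job is handed in; nothing more can be done
None
```

The clamp is eased by one notch and the job is handed in, result not reported: by the cameras the wheel sits about 0.47 rad back with the pawl seated; the arm is clear, and I did not re-measure the blank, jar, cup or plane.

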